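Swing the extractor's roof vent shut with the hook pole

ROBOT

A 6-joint arm with a two-finger parallel gripper is mounted at the origin on a cart in front of the work surface, level with it; the furniture and walls round the work are solid. World frame = base frame: x ahead of the robot, y to its left, z up, the work surface at z = 0. Lengths are in m, angles in rad, forces in N, time in s.
With the tool pointing down it reaches from about 0.325 to 0.775 m from the base axis. Payload 5.5 kg.
Tool frame: the origin (TCP) lies between the finger pads; the fingertips stand 8 mm ahead of it and the grasp point (between the pads) lies 11 mm behind it (tcp_to_tips is the distance from the TCP to the fingertips, in m); z points along the fingers, y is the line along which they close (so a half turn about z gives the same grasp; the last joint's range is limited). The gripper opens to 88 mm and grips with 3 to 60 N. Pads are 20 mm wide; open, the fingers measure 115 mm over their backs; the gripper's body (75 mm by 178 mm) begins 61 mm behind the grasp point.
Start: joints at [-1.315, 0.091, 1.231, -0, 1.82, -0.057], TCP at [0.185, -0.571, 0.197] pointing down, gripper open.
Joint ranges: [-2.87, 2.87], [-0.86, 2.18], [0.17, 2.46], [-1.51, 4.65], [0.06, 2.69], [-2.65, 2.65]. Speed limits (rad/s): [2.57, 2.57, 3.01, 3.14, 3.14, 3.14].

INTERFACE

Orientations are given as a unit quaternion [w, x, y, z].
In Python, from bench import * gives the robot as it stands. Calls block until the motion is done:
- move_to(position, orientation): joint-space move of the TCP to a pose.
- move_l(position, speed=0.15, orientation=None): straight line of the TCP; orientation=None keeps the orientation; speed is the mean speed in m/s.
- movej(angles): joint-space move.
- gripper_open() and close(): open the fingers fully, or close them until they stop; the grip force is fixed at half the most.
- hold(seconds).
- inverse_kinematics(position, orientation): joint angles nearest the present ones, or None.
- state(): the state.
- get_image(name): name is "side" or "top"; returns a dict with "frame" (384x512x3 uint8, blue, green, red), "depth" (384x512 float32, m along the optical axis (not along the pixel's ray), 0 where there is no reading), "camera_matrix" (3x3 intrinsics, pixels), "view" (4x4, takes a point from world to camera coordinates). Camera axes: x right, y up, looking along -z (the intrinsics and any distortion apply to the point x, -y, -z); pixel columns grow to the right and rows downward; lengths in m; the calibration is good to about 2 mm. A picture is of the moment at which its call begins.
A pose or a line that the arm cannot do raises IKError and nothing moves.
- job_done(): hands the job in; it is judged then, once.
The state is a dict: "time": time; "joint_pos": joint angles; "dq": joint speeds; "joint_torque": joint torques, N m; "ee_pos": TCP position; "ee_rot": TCP orientation; "ft_force": force on the tool from outside, world axes, zero at the start; "moment": the same for the moment, N m; "finger_gap": finger opening in m; "finger_force": force on a finger pad.
Only numpy, scipy, OpenCV 4.12 (cv2) and the standard library are available. Lean on these libraries where they do the work, as an engineer would, in place of code of your own. Each camera call takes 0.05 s, during which the arm holds its last target. There are 200 camera calls.

TASK

The vent flap standing open on the roof of the grey fume extractor has just been painted, so keep the gripper and arm off it. Take up the hook pole, put its hook through the ring eye at the flap's upper edge and swing the flap fully shut with it, keeping the hook in the eye until it is shut. Then unhook the pole and lay it down flat on the bench, without dropping it, and leave the jar, the staple box and the sanding block where they are.

Things in the scene. Friction and masses are not known exactly. Their poses are not given: they have to be found in the camera images.
- pole: The loose hook pole, 0.09-0.14 kg: wooden handle 130 x 22 (wide) x 30 mm (high), then a straight 6 mm steel rod bent at its end into a hook leg. Starts lying on the bench on its 22 mm wide underside. Origin on the underside below pole_grip; x along the pole to the hook, y to the side the hook leg points to, z up.
- pole_grip (a point): Where to hold the pole, across the 22 mm width: half-way up the handle, on the rod's axis, 15 mm above the bench as it lies. Axes as pole. From here the handle runs from x = -100 to +30 mm, an 18 mm thick ferrule to +44, the rod to 175 mm, where it bends square into the leg. The pole balances within 20 mm of here.
- hook (a point): Middle of the hook leg: x = 175, y = 20, z = 0 mm from pole_grip in the pole's axes (same axes). The leg is a straight 6 mm bar along +y, from the rod's axis to 39 mm beside it.
- eye (a point): Centre of the steel ring eye on the middle of the flap's free edge: hole 23 mm, ring 33 mm over all, wire 5 mm. The hole's axis is its y axis, parallel to the hinge: the hook leg enters sideways along y and can turn in it as the flap swings. It counts as hooked while hook is within the hole seen along y and within 16 mm of the ring's plane. Height 0.31-0.32 m open, 0.188 m shut.
- flap_hinge (a point): Middle of the flap's hinge line, at the back of the extractor's roof, 188 mm above the bench. Axes: x from the extractor's front to its back, y along the hinge, z up. At flap angle q the eye's centre lies at x = -131.5 cos q, y = 0, z = 131.5 sin q mm from here. The flap is a 114 x 190 x 3 mm aluminium sheet.
- extractor: Grey sheet-metal fume extractor, fixed to the bench, front with louvres facing the robot, turned -0.15 to 0.35 rad about the vertical: 140 deep (x) x 200 wide (y) x 185 mm high, origin at the centre of its underside, x from front to back. The vent flap is hinged along the back of its roof; shut, its eye stands out 20 mm in front of the cabinet.
- vent_flap (a joint): Angle of the vent flap: 0 = shut, lying level on the roof; about 1.57 = standing upright; starts between 1.15 and 1.65. A friction hinge: the flap stays where it is left and moves under about 2 N at the eye; shut it rests on a firm stop.
- jar_screws: Jar of screws with black lid, 66 mm across and 90 mm high, loose, standing on the bench; origin at the centre of its underside. Bystander: leave it.
- staple_box: Small black box of staples, 35 x 62 x 28 mm, loose on the bench; origin at the centre of its underside. Bystander: leave it.
- sanding_block: Brown cork sanding block, 63 x 101 x 32 mm, loose on the bench; origin at the centre of its underside. Bystander: leave it.

How it is judged:
On the way, in this order (a step that is already met when the one before it is completed fails the run):
1. the hook leg is through the ring eye while the flap still stands open (x of hook in the frame of eye between -0.0115 and 0.0115 m and z of hook in the frame of eye between -0.0115 and 0.0115 m and y of hook in the frame of eye between -0.016 and 0.016 m and value of joint vent_flap above 0.8 rad), for 0.2 s.
2. the flap is fully shut with the hook still in the eye (x of hook in the frame of eye between -0.0115 and 0.0115 m and z of hook in the frame of eye between -0.0115 and 0.0115 m and y of hook in the frame of eye between -0.016 and 0.016 m and value of joint vent_flap below 0.05 rad), for 0.2 s.
At the end, for the whole second after the job is handed in: The flap is shut to within 0.05 rad; the pole lies at rest and level (within 0.15 rad) on the bench, the middle of its handle less than 30 mm above it; the jar, staple box and sanding block stand within 30 mm of where they started (value of joint vent_flap below 0.05 rad and height (world z) of pole_grip between 0.003 and 0.03 m and angle between pole_grip's own x axis and vertical between 1.42 and 1.72 rad and linear speed of pole below 0.02 m/s and distance of each of jar_screws, staple_box, sanding_block from where it was at the start of the episode below 0.03 m); the robot touches nothing.
It fails at once if the gripper or arm touches the flap (contact force between any of the fingers, the arm and vent_flap above 1 N).
It fails at once if the pole is dropped: it falls free of the fingers at over 0.8 m/s (contact force between the fingers and pole below 0.1 N and linear speed of pole above 0.8 m/s).
It fails at once if the jar is moved by more than 30 mm (distance of jar_screws from where it was at the start of the episode above 0.03 m).
It fails at once if the staple box is moved by more than 30 mm (distance of staple_box from where it was at the start of the episode above 0.03 m).
It fails at once if the sanding block is moved by more than 30 mm (distance of sanding_block from where it was at the start of the episode above 0.03 m).
It also fails if it takes over 64 s, if anything falls off the work surface, if the arm or the gripper's body presses on something with over 40 N, if the wrist force passes 120 N, or if a joint passes its speed limit or range.

## Working session

There is one attempt and no reset: what is moved stays moved. The work goes in short steps, each a Python script; the robot and the scene stay as the last script left them, time stands still between calls to the robot, and variables do not carry over. Pictures are saved under pics/ and viewed, at most 10 in all, crops included, and the job is handed in when it is done.

```bash
mkdir -p pics; ls; python3 - <<'E'
from bench import *
import cv2,numpy as np,pickle
d={n:get_image(n) for n in("side","top")}
pickle.dump(d,open('im0.pkl','wb'))
for n in d:
    cv2.imwrite(f'pics/{n}0.png',d[n]['frame']); print(n,d[n]['camera_matrix'],np.linalg.inv(d[n]['view']).round(3))
print(state())
E
```

```text
pics
side [[413.63979044   0.         255.37569198]
 [  0.         413.63979044 200.70588499]
 [  0.           0.           1.        ]] [[-1.000e+00 -2.200e-02 -9.000e-03  5.880e-01]
 [ 1.000e-03 -4.180e-01  9.080e-01  1.071e+00]
 [-2.300e-02  9.080e-01  4.180e-01  6.220e-01]
 [ 0.000e+00  0.000e+00  0.000e+00  1.000e+00]]
top [[407.36993168   0.         252.76243854]
 [  0.         407.36993168 188.73297665]
 [  0.           0.           1.        ]] [[ 0.024  0.984 -0.179  0.404]
 [-1.     0.022 -0.012 -0.011]
 [-0.008  0.179  0.984  1.313]
 [ 0.     0.     0.     1.   ]]
{'time': 0.1, 'joint_pos': array([-1.31468453e+00,  9.17843727e-02,  1.23174027e+00, -4.53105623e-06,
        1.81979813e+00, -5.67540481e-02]), 'dq': array([-0.00073131, -0.00145989, -0.00256561,  0.00046821, -0.00065564,
       -0.00107718]), 'joint_torque': array([ 3.35909790e-03, -4.47856522e+01, -4.07569993e+01,  7.01065734e-02,
        2.83660647e-02, -1.13226367e-04]), 'ee_pos': array([ 0.18456092, -0.57059047,  0.19623373]), 'ee_rot': array([-8.60545738e-04,  9.87789019e-01,  1.55795077e-01, -8.82705531e-05]), 'ft_force': array([-0.06678163,  0.37489248,  0.0080628 ]), 'moment': array([-0.04480152,  0.02628536,  0.02879764]), 'finger_force': 0.0, 'finger_gap': 0.08777715597874487}
```

View pics/side0.png

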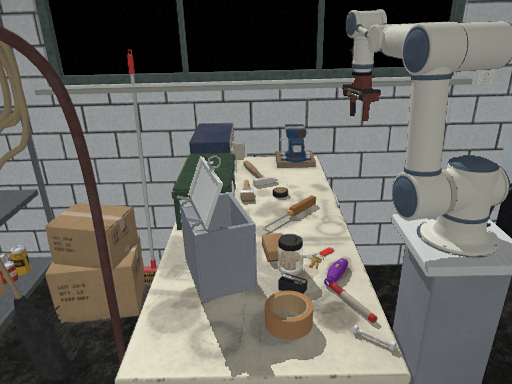

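View pics/top0.png

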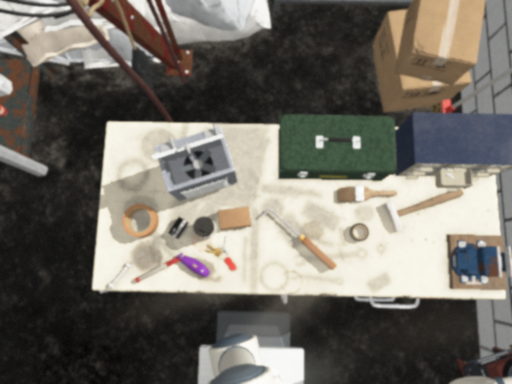

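The side view shows the extractor at about (218,240), with the open flap and ring eye near (213,160). The pole lies at about (290,213). In the top view the pole runs from its handle end (333,266) to the hook near (262,212), and the extractor is at (197,165). I'll enlarge both.

```bash
python3 - <<'E'
import cv2,numpy as np,pickle
d=pickle.load(open('im0.pkl','rb'))
a=d['top']['frame'][110:280,145:345]; b=d['side']['frame'][140:300,170:330]
cv2.imwrite('pics/topz.png',cv2.resize(a,None,fx=3.5,fy=3.5,interpolation=cv2.INTER_CUBIC))
cv2.imwrite('pics/sidez.png',cv2.resize(b,None,fx=3.7,fy=3.7,interpolation=cv2.INTER_CUBIC))
E
```

```text
(no output)
```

View pics/topz.png

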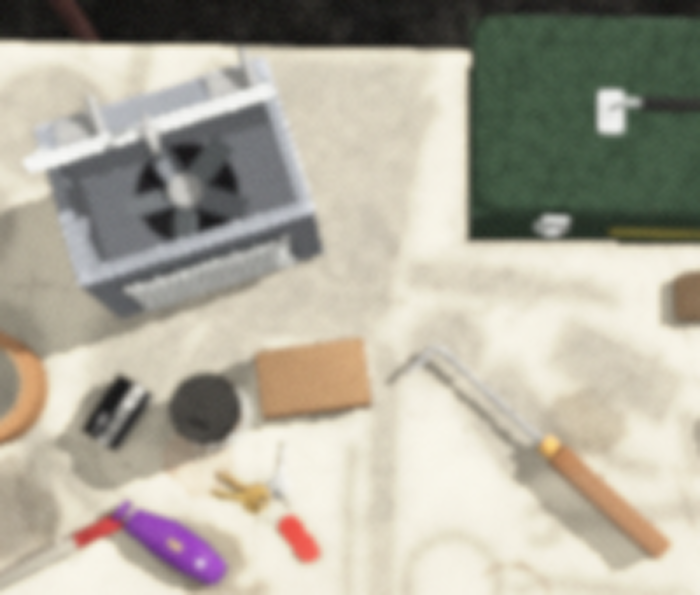

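View pics/sidez.png

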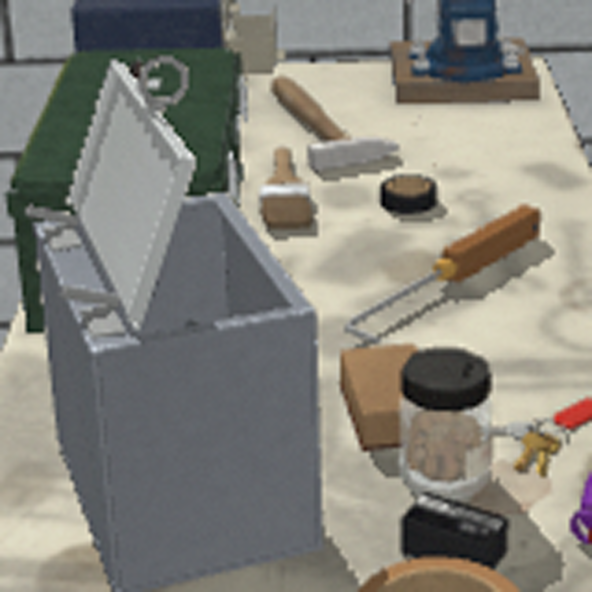

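The zoomed views show the pole, with its leg pointing to the extractor side, and the ring eye at side crop (163,82) and top crop (150,135). Next I'll measure the pole, eye, roof and bystanders.

```bash
cat > h.py <<'E'
import cv2,numpy as np
def ray(d,px):
    K=d['camera_matrix'];T=np.linalg.inv(d['view'])
    v=np.array([(px[0]-K[0,2])/K[0,0],-(px[1]-K[1,2])/K[1,1],-1.])
    return T[:3,3],T[:3,:3]@v
def onz(d,px,z):
    o,v=ray(d,px);return o+v*(z-o[2])/v[2]
def tri(d1,p1,d2,p2):
    o1,v1=ray(d1,p1);o2,v2=ray(d2,p2)
    s=np.linalg.lstsq(np.c_[v1,-v2],o2-o1,rcond=None)[0]
    a,b=o1+s[0]*v1,o2+s[1]*v2
    return (a+b)/2,np.linalg.norm(a-b)
def cloud(d):
    K=d['camera_matrix'];T=np.linalg.inv(d['view']);z=d['depth']
    v,u=np.indices(z.shape)
    P=np.stack([(u-K[0,2])/K[0,0]*z,-(v-K[1,2])/K[1,1]*z,-z],-1)
    return P@T[:3,:3].T+T[:3,3]
E
python3 - <<'E'
from h import *
import pickle
np.set_printoptions(precision=4,suppress=True)
d=pickle.load(open('im0.pkl','rb'));t,s=d['top'],d['side']
ct=lambda x,y:(145+x/3.5-.36,110+y/3.5-.36)
cs=lambda x,y:(170+x/3.7-.36,140+y/3.7-.36)
print('eye',tri(t,ct(150,135),s,cs(163,82)))
print('bend tri',tri(t,ct(430,349),s,cs(349,329)),'z15',onz(t,ct(430,349),.015),'legend',onz(t,ct(390,382),.015), onz(s,cs(349,329),.015),onz(s,cs(369,344),.015))
# handle
hsv=cv2.cvtColor(t['frame'],cv2.COLOR_BGR2HSV)
P=cloud(t);S=cloud(s)
for nm,C,h in(('top',P,cv2.cvtColor(t['frame'],cv2.COLOR_BGR2HSV)),('side',S,cv2.cvtColor(s['frame'],cv2.COLOR_BGR2HSV))):
    m=(h[...,0]<20)&(h[...,1]>110)&(C[...,2]>.012)&(C[...,2]<.05)&(C[...,0]>.15)&(C[...,0]<.5)
    n,L,st,ce=cv2.connectedComponentsWithStats(m.astype(np.uint8))
    for i in range(1,n):
        if st[i,4]>40:
            q=C[L==i];print(nm,'brown',st[i,4],ce[i],q.mean(0),q[:,2].max(),cv2.minAreaRect(q[:,:2].astype(np.float32)*1000))
m=(abs(P[...,2]-.185)<.006)&(P[...,0]>.3)&(P[...,1]>0)&(P[...,1]<.35)
q=P[m];r=cv2.minAreaRect(q[:,:2].astype(np.float32)*1000);print('roof',len(q),r,cv2.boxPoints(r))
# flap sheet + eye in side cloud
m=(S[...,2]>.2)&(S[...,2]<.34)&(S[...,0]>.3)&(S[...,0]<.7)&(S[...,1]>0)&(S[...,1]<.4)
q=S[m];f=q[(q[:,2]>.21)&(q[:,2]<.295)]
c=f.mean(0);n=np.linalg.svd(f-c,full_matrices=False)[2][2];print('flap',len(f),c,n,'res',np.std((f-c)@n))
print('above .3',q[q[:,2]>.306])
for z in(.09,):
    m=(P[...,2]>.07)&(P[...,2]<.1)&(P[...,0]<.45)&(P[...,0]>.25)&(P[...,1]>.0)&(P[...,1]<.4);print('jar',P[m].mean(0))
E
```

```text
eye (array([0.6893, 0.1703, 0.3082]), np.float64(0.0017849309590084452))
bend tri (array([ 0.5743, -0.0445,  0.0143]), np.float64(0.0006686410053857541)) z15 [ 0.5739 -0.0444  0.015 ] legend [ 0.5427 -0.0084  0.015 ] [ 0.5747 -0.0433  0.015 ] [ 0.5589 -0.0172  0.015 ]
top brown 62 [143.2419 233.0806] [0.4871 0.3417 0.0426] 0.049757478705370284 ((486.39990234375, 349.2672119140625), (16.818613052368164, 68.62459564208984), 9.5234375)
top brown 59 [305.6271 241.1356] [ 0.4747 -0.165   0.0288] 0.03643470584395114 ((475.0194091796875, -164.64390563964844), (41.33161163330078, 15.870162963867188), 45.85029220581055)
side brown 199 [301.1005 204.794 ] [ 0.4461 -0.1882  0.0242] 0.03328263403635623 ((444.5841369628906, -193.83924865722656), (135.04344177246094, 22.355039596557617), 47.790809631347656)
side brown 63 [336.6032 287.0952] [0.4068 0.2582 0.0159] 0.020578494109714573 ((406.4872741699219, 256.1199951171875), (13.96019172668457, 42.67979049682617), 29.159832000732422)
side brown 203 [307.8276 312.5074] [0.49   0.376  0.0402] 0.04999198477187461 ((489.33404541015625, 361.53662109375)
[... 631 characters left out ...]
6 0.3224]
 [0.6817 0.17   0.3222]
 [0.6798 0.1662 0.3209]
 [0.6993 0.1764 0.3224]
 [0.6973 0.174  0.3215]
 [0.6951 0.1738 0.3214]
 [0.6928 0.174  0.3214]
 [0.6815 0.1736 0.321 ]
 [0.6797 0.1687 0.3193]
 [0.6775 0.1672 0.3187]
 [0.6998 0.1738 0.3191]
 [0.6972 0.1762 0.3199]
 [0.6798 0.1688 0.3169]
 [0.6775 0.1694 0.3171]
 [0.6754 0.1672 0.3162]
 [0.6999 0.1747 0.317 ]
 [0.6775 0.1701 0.3149]
 [0.6755 0.168  0.3141]
 [0.6997 0.1775 0.3156]
 [0.6781 0.1665 0.3112]
 [0.6755 0.1687 0.3119]
 [0.6781 0.1672 0.3091]
 [0.6757 0.1684 0.3094]
 [0.6783 0.1674 0.3067]
 [0.6758 0.1686 0.3071]
 [0.7    0.1794 0.3091]]
jar [nan nan nan]<stdin>:26: RuntimeWarning: Mean of empty slice.
  ret = um.true_divide(
```

Checks so far: the flap plane gives yaw about 0.30 and q about 1.19, so eye z should be about 0.310, which matches the measured 0.309. The roof front middle agrees with that too. Now I'll refine the yaw, check that the poses are reachable, and take the pole.

```bash
cat >> h.py <<'E'
from scipy.spatial.transform import Rotation as R
M={'A':np.diag([1.,-1,-1]),'B':np.diag([-1.,1,-1])}
HK=np.array([.175,.020,0]); C=np.array([0,0,-.005])   # hook and TCP in pole_grip axes
def pose(pt,yaw,p,opt,local):
    "TCP pose that puts pole point `local` at pt, pole heading yaw, hook end raised by p"
    Rp=R.from_euler('ZY',[yaw,-p]).as_matrix()
    q=R.from_matrix(Rp@M[opt]).as_quat()
    return np.asarray(pt)+Rp@(C-local), q[[3,0,1,2]]
E
python3 - <<'E'
from h import *
from bench import *
import pickle
np.set_printoptions(precision=3,suppress=True)
d=pickle.load(open('im0.pkl','rb'));t=d['top'];s=d['side']
ct=lambda x,y:(145+x/3.5-.36,110+y/3.5-.36)
a,b=onz(t,ct(88,285),.185),onz(t,ct(312,211),.185);print('front',a,b,np.linalg.norm(a-b),np.arctan2(b[0]-a[0],a[1]-b[1]))
for n,p,z in(('block',(313,378),.032),('jar',(205,408),.09),('staple',(118,410),.028)):print(n,onz(t,ct(*p),z))
yw=.31;ey=np.array([.689,.1715,.3095]);ax=np.array([np.cos(yw),np.sin(yw),0]);ay=np.array([-ax[1],ax[0],0])
q0=1.193;hin=ey+ax*.1315*np.cos(q0);hin[2]=.188
g=np.array([.461,-.174,.015]);Z=np.zeros(3)
for o in'AB':
    L=[pose(g+[0,0,.1],.85,0,o,Z),pose(g,.85,0,o,Z),pose(g+[0,0,.27],.85,0,o,Z),pose(ey-.055*ay,yw,.35,o,HK)]
    for k in np.linspace(0,1,5):
        q=q0*(1-k);L.append(pose(hin+.1315*(-np.cos(q)*ax+[0,0,np.sin(q)]),yw,.35+.35*k,o,HK))
    print(o)
    for l in L:
        j=inverse_kinematics(*l);print(l[0],j)
E
```

```text
front [0.597 0.236 0.185] [0.662 0.058 0.185] 0.18973816494958562 0.3493042591165945
block [0.543 0.061 0.032]
jar [0.509 0.15  0.09 ]
staple [0.51  0.236 0.028]
A
[ 0.461 -0.174  0.11 ] [-0.43  -0.2    1.665 -0.     1.676  0.291]
[ 0.461 -0.174  0.01 ] [-0.43  -0.155  1.805 -0.     1.492  0.291]
[ 0.461 -0.174  0.28 ] [-0.43  -0.162  1.33  -0.     1.974  0.291]
[0.557 0.05  0.245] [-0.052 -0.346  1.587  0.122  1.572  1.229]
[0.54  0.103 0.246] [ 0.071 -0.379  1.611  0.081  1.569  1.345]
[0.514 0.094 0.212] [ 0.033 -0.558  1.819  0.117  1.459  1.306]
[0.496 0.089 0.17 ] [-0.008 -0.725  2.022  0.162  1.345  1.256]
[0.488 0.086 0.122] None
[0.492 0.087 0.071] None
B
[ 0.461 -0.174  0.11 ] None
[ 0.461 -0.174  0.01 ] None
[ 0.461 -0.174  0.28 ] None
[0.557 0.05  0.245] [-0.052 -0.346  1.587  0.122  1.572 -1.913]
[0.54  0.103 0.246] [ 0.071 -0.379  1.611  0.081  1.569 -1.796]
[0.514 0.094 0.212] [ 0.033 -0.558  1.819  0.117  1.459 -1.836]
[0.496 0.089 0.17 ] [-0.008 -0.725  2.022  0.162  1.345 -1.885]
[0.488 0.086 0.122] None
[0.492 0.087 0.071] None
```

```bash
python3 - <<'E'
from h import *
from bench import *
np.set_printoptions(precision=3,suppress=True)
yw=.32;ey=np.array([.689,.1715,.3095]);ax=np.array([np.cos(yw),np.sin(yw),0])
q0=1.193;hin=ey+ax*.1315*np.cos(q0);hin[2]=.188;print(hin)
for k in np.linspace(0,1,5):
    q=q0*(1-k);e=hin+.1315*(-np.cos(q)*ax+[0,0,np.sin(q)])
    for dy in(0,-.3):print(round(k,2),dy,[p for p in np.arange(0,.75,.1).round(2) if inverse_kinematics(*pose(e,yw+dy,p,'A',HK)) is not None])
g=np.array([.461,-.174,.015]);Z=np.zeros(3)
movej(inverse_kinematics(*pose(g+[0,0,.12],.85,0,'A',Z)))
move_l(pose(g,.85,0,'A',Z)[0],.12)
print(state()['ee_pos'],state()['ft_force'])
close();hold(.2);print(state()['finger_gap'],state()['finger_force'],state()['time'])
move_l(pose(g+[0,0,.27],.85,0,'A',Z)[0],.15)
print(state()['finger_gap'],state()['ee_pos'],state()['ft_force'],state()['moment'],state()['time'])
E
```

```text
[0.735 0.187 0.188]
0.0 0 [np.float64(0.0), np.float64(0.1), np.float64(0.2), np.float64(0.3), np.float64(0.4), np.float64(0.5), np.float64(0.6), np.float64(0.7)]
0.0 -0.3 [np.float64(0.0), np.float64(0.1), np.float64(0.2), np.float64(0.3), np.float64(0.4), np.float64(0.5), np.float64(0.6), np.float64(0.7)]
0.25 0 [np.float64(0.0), np.float64(0.1), np.float64(0.2), np.float64(0.3), np.float64(0.4), np.float64(0.5), np.float64(0.6), np.float64(0.7)]
0.25 -0.3 [np.float64(0.0), np.float64(0.1), np.float64(0.2), np.float64(0.3), np.float64(0.4), np.float64(0.5), np.float64(0.6), np.float64(0.7)]
0.5 0 [np.float64(0.0), np.float64(0.1), np.float64(0.2), np.float64(0.3), np.float64(0.4), np.float64(0.5), np.float64(0.6)]
0.5 -0.3 [np.float64(0.0), np.float64(0.1), np.float64(0.2), np.float64(0.3), np.float64(0.4), np.float64(0.5), np.float64(0.6), np.float64(0.7)]
0.75 0 [np.float64(0.0), np.float64(0.1), np.float64(0.2), np.float64(0.3), np.float64(0.4), np.float64(0.5), np.float64(0.6)]
0.75 -0.3 [np.float64(0.0), np.float64(0.1), np.float64(0.2), np.float64(0.3), np.float64(0.4), np.float64(0.5), np.float64(0.6)]
1.0 0 [np.float64(0.0), np.float64(0.1), np.float64(0.2), np.float64(0.3), np.float64(0.4), np.float64(0.5)]
1.0 -0.3 [np.float64(0.0), np.float64(0.1), np.float64(0.2), np.float64(0.3), np.float64(0.4), np.float64(0.5)]
[ 0.462 -0.174  0.011] [-0.594 -0.575  0.247]
0.00037192745206212697 0.0 4.5667
0.000248067405439216 [ 0.461 -0.174  0.279] [ 0.456 -0.15  -0.317] [-0.012 -0.025 -0.004] 6.5167
```

The fingers closed to 0 mm, so they missed the pole. Looking again.

```bash
python3 - <<'E'
from bench import *
import cv2,numpy as np,pickle
d={n:get_image(n) for n in("side","top")}
pickle.dump(d,open('im1.pkl','wb'))
a=d['top']['frame'][180:280,240:360]; b=d['side']['frame'][180:260,250:346]
cv2.imwrite('pics/z1.png',np.hstack([cv2.resize(a,(396,330)),cv2.resize(b,(396,330))]))
E
```

```text
(no output)
```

View pics/z1.png

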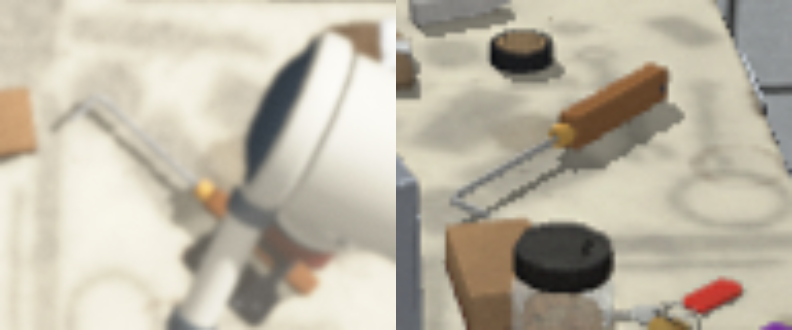

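```bash
python3 - <<'E'
from bench import *
from h import *
import pickle
np.set_printoptions(precision=3,suppress=True)
s=state();print(s['ee_pos'],R.from_quat(s['ee_rot'][[1,2,3,0]]).as_matrix(),s['finger_gap'],s['joint_pos'])
d0=pickle.load(open('im0.pkl','rb'));d=pickle.load(open('im1.pkl','rb'))
def proj(d,p):
    K=d['camera_matrix'];c=d['view']@np.r_[p,1];c=c[:3]*[1,-1,-1];u=K@c;return u[:2]/u[2]
for n in d:
    print(n,proj(d[n],s['ee_pos']+[0,0,-.008]),'start',proj(d0[n],[.185,-.571,.189]),'grip',proj(d[n],[.461,-.174,.03]))
D=cv2.absdiff(d0['side']['frame'],d['side']['frame'])[195:235,255:325].max();print('pole diff',D)
a=d['side']['frame'][:240,190:420];b=d['top']['frame'][170:340,220:400]
for im,n,o in((a,'side',(190,0)),(b,'top',(220,170))):
    im[:]=im;u=proj(d[n],s['ee_pos']+[0,0,-.008])-o;cv2.circle(im,tuple(int(v) for v in u),2,(0,255,0),-1)
cv2.imwrite('pics/z2.png',np.hstack([cv2.resize(a,(380,396)),cv2.resize(b,(419,396))]))
E
```

```text
[ 0.461 -0.174  0.279] [[ 0.66   0.751 -0.001]
 [ 0.751 -0.66   0.001]
 [-0.    -0.001 -1.   ]] 0.0003567886138164159 [-0.43  -0.162  1.331 -0.     1.974  0.291]
side [298.771 134.435] start [357.251 125.898] grip [297.236 205.063]
top [320.638 241.727] start [469.203 353.642] grip [308.567 245.605]
pole diff 8
```

View pics/z2.png

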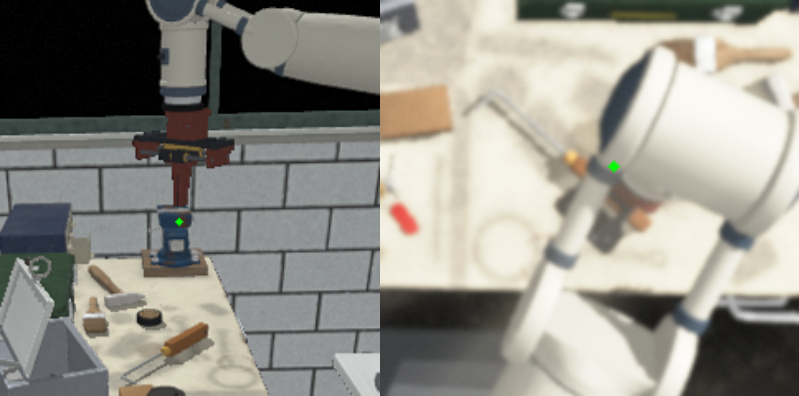

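```bash
python3 - <<'E'
from h import *
import pickle
np.set_printoptions(precision=3,suppress=True)
for f,t in(('im0.pkl',[.185,-.571,.197]),('im1.pkl',[.461,-.174,.279])):
    S=cloud(pickle.load(open(f,'rb'))['side']); t=np.array(t)
    m=(np.linalg.norm(S[...,:2]-t[:2],axis=-1)<.14)&(S[...,2]>.1)&(S[...,2]<t[2]+.2)
    q=S[m];print(f,len(q))
    for z in np.arange(t[2]-.03,t[2]+.14,.01):
        k=q[abs(q[:,2]-z)<.005]
        if len(k):print(round(z-t[2],3),len(k),k.min(0)-t,k.max(0)-t)
E
```

```text
im0.pkl 958
0.03 28 [-0.028 -0.048  0.025] [0.025 0.056 0.035]
0.04 30 [-0.027 -0.053  0.035] [0.024 0.061 0.045]
0.05 29 [-0.028 -0.051  0.045] [0.025 0.059 0.055]
0.06 32 [-0.026 -0.052  0.055] [0.026 0.056 0.065]
0.07 27 [-0.029 -0.049  0.066] [0.026 0.058 0.074]
0.08 38 [-0.027 -0.054  0.075] [0.027 0.062 0.085]
0.09 31 [-0.029 -0.052  0.085] [0.026 0.059 0.095]
0.1 32 [-0.029 -0.067  0.095] [0.049 0.083 0.105]
0.11 71 [-0.054 -0.061  0.105] [0.055 0.086 0.115]
0.12 114 [-0.053 -0.065  0.115] [0.054 0.089 0.125]
0.13 88 [-0.059 -0.074  0.125] [0.057 0.094 0.135]
im1.pkl 1659
0.03 26 [-0.013 -0.006  0.026] [0.013 0.015 0.035]
0.04 28 [-0.012 -0.002  0.035] [0.013 0.016 0.044]
0.05 32 [-0.012 -0.001  0.045] [0.013 0.016 0.055]
0.06 31 [-0.015 -0.002  0.056] [0.013 0.014 0.065]
0.07 33 [-0.014 -0.001  0.065] [0.016 0.019 0.075]
0.08 38 [-0.017 -0.001  0.075] [0.016 0.017 0.085]
0.09 40 [-0.017 -0.002  0.085] [0.016 0.018 0.095]
0.1 41 [-0.027 -0.007  0.095] [0.028 0.027 0.105]
0.11 124 [-0.08  -0.065  0.105] [0.081 0.077 0.115]
0.12 242 [-0.082 -0.069  0.115] [0.081 0.079 0.125]
0.13 183 [-0.087 -0.067  0.125] [0.086 0.083 0.135]
```

The depth data shows the fingertips about 25 mm behind the reported TCP, and the gripper body is shifted by the same amount. That puts the real tool about 33 mm shorter than described, so the fingers closed above the handle. I'll check whether the module says anything about this, then test it with a tilted tool.

The offset lies along the tool axis: the tips sit 25 mm behind the TCP when tilted too. I'll correct for it by taking the TCP as 35 mm beyond pole_grip, then grasp again while watching the force.

```bash
sed -i 's/C=np.array(\[0,0,-.005\])/C=np.array([0,0,-.035])/' h.py; python3 - <<'E'
from bench import *
from h import *
np.set_printoptions(precision=3,suppress=True)
g=np.array([.461,-.174,.015]);Z=np.zeros(3)
move_to(*pose(g+[0,0,.07],.85,0,'A',Z))
f0=state()['ft_force']
for dz in(.02,.006,.003,0):
    move_l(pose(g+[0,0,dz],.85,0,'A',Z)[0],.1 if dz==.02 else .03);hold(.1)
    f=state()['ft_force']-f0;print(dz,f,state()['ee_pos'])
    if abs(f[2])>4:print('contact');break
close();hold(.2);s=state();print(s['finger_gap'],s['finger_force'],s['ee_pos'])
if s['finger_gap']>.015:
    move_l(s['ee_pos']+[0,0,.2],.15);hold(.2);s=state();print(s['finger_gap'],s['ft_force']-f0,s['moment'],s['time'])
E
```

```text
0.02 [-1.159  0.333  0.438] [ 0.462 -0.174  0.001]
0.006 [-0.068  0.195  0.088] [ 0.461 -0.174 -0.014]
0.003 [-0.433  0.347 -0.253] [ 0.461 -0.174 -0.017]
0 [-0.698  0.096  0.007] [ 0.461 -0.174 -0.02 ]
0.021548504943503053 29.967908263206482 [ 0.461 -0.174 -0.02 ]
0.021749743057983852 [-0.698  0.081 -1.055] [-0.072 -0.037 -0.03 ] 14.4833
```

```bash
cat >> h.py <<'E'
yw=.32;ey=np.array([.689,.1715,.3095]);ax=np.array([np.cos(yw),np.sin(yw),0]);ay=np.array([-ax[1],ax[0],0]);az=np.array([0,0,1.])
E
python3 - <<'E'
from bench import *
from h import *
import pickle
np.set_printoptions(precision=3,suppress=True)
q0=1.193;hin=ey+ax*.1315*np.cos(q0);hin[2]=.188
for k in np.linspace(0,1,5):
    q=q0*(1-k);e=hin+.1315*(-np.cos(q)*ax+[0,0,np.sin(q)])
    print(round(k,2),[float(p) for p in np.arange(0,.75,.1).round(2) if inverse_kinematics(*pose(e,yw,p,'A',HK)) is not None])
move_to(*pose(ey-.13*ay-.03*ax,yw,.35,'A',HK));hold(.3)
s=state();print(s['ee_pos'],s['time'],s['finger_gap'])
d={n:get_image(n) for n in("side","top")};pickle.dump(d,open('im2.pkl','wb'))
a=d['top']['frame'][115:235,150:270];b=d['side']['frame'][120:220,190:290]
cv2.imwrite('pics/z3.png',np.hstack([cv2.resize(a,(400,400)),cv2.resize(b,(400,400))]))
E
```

```text
0.0 [0.0, 0.1, 0.2, 0.3, 0.4, 0.5, 0.6, 0.7]
0.25 [0.0, 0.1, 0.2, 0.3, 0.4, 0.5, 0.6, 0.7]
0.5 [0.0, 0.1, 0.2, 0.3, 0.4, 0.5, 0.6, 0.7]
0.75 [0.0, 0.1, 0.2, 0.3, 0.4, 0.5, 0.6, 0.7]
1.0 [0.0, 0.1, 0.2, 0.3, 0.4, 0.5, 0.6]
[ 0.563 -0.029  0.216] 15.5333 0.022159239773787337
```

View pics/z3.png

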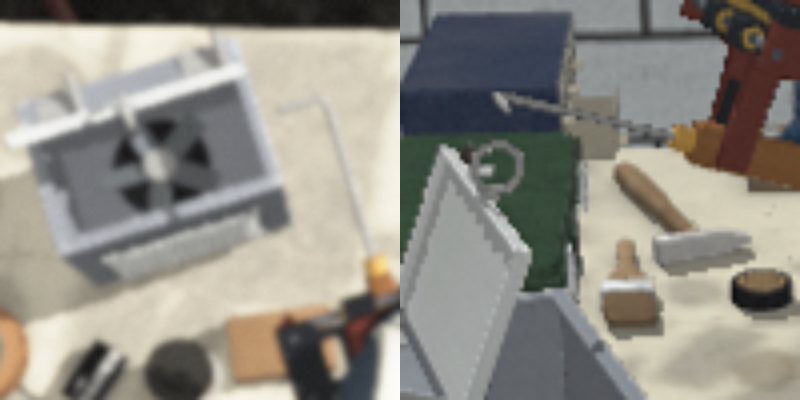

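In the top half the leg runs from the bend (322,98) to the tip (278,106), level with the flap. In the side half the bend is at (495,95), the tip at (512,110) and the ring centre at (497,167). I'll triangulate these against the commanded positions.

```bash
python3 - <<'E'
from h import *
import pickle
np.set_printoptions(precision=4,suppress=True)
d=pickle.load(open('im2.pkl','rb'));t,s=d['top'],d['side']
ct=lambda x,y:(150+x/3.333-.35,115+y/3.333-.35)
cs=lambda x,y:(190+(x-400)/4-.375,120+y/4-.375)
hk=ey-.13*ay-.03*ax
for n,a,b,e in(('bend',(322,99),(495,95),hk-.02*ay),('tip',(278,106),(512,110),hk+.019*ay),('ring',(130,111),(497,167),ey)):
    p,r=tri(t,ct(*a),s,cs(*b));v=p-e;print(n,p,'res',r,'err ax,ay,z',v@ax,v@ay,v[2])
S=cloud(s)
m=(abs(S-hk)<.06).all(-1)&(S[...,2]>.27)
m[:, :]&=(S[...,1]<.12)
q=S[m];v=q-hk;v=np.c_[v@ax,v@ay,v[:,2]];print(v[np.argsort(v[:,0])][::3])
m=(abs(S-ey)<.03).all(-1)&(S[...,2]>.303);q=S[m]-ey;q=np.c_[q@ax,q@ay,q[:,2]]
# circle fit of the ring in its plane
A=np.c_[2*q[:,[0,2]],np.ones(len(q))];x=np.linalg.lstsq(A,(q[:,[0,2]]**2).sum(1),rcond=None)[0];print('ring fit',x[:2],np.sqrt(x[2]+x[0]**2+x[1]**2),'y',np.median(q[:,1]),len(q),'dy/dx',np.polyfit(q[:,0],q[:,1],1))
E
```

```text
bend [0.7034 0.0204 0.307 ] res 0.002452983837300665 err ax,ay,z -0.003845839685417262 0.0019892755570337407 -0.00254366855137117
tip [0.693  0.0538 0.3078] res 0.004900473010446447 err ax,ay,z -0.003172624795940208 -0.00197467732129057 -0.0016503195688046257
ring [0.6895 0.1673 0.3083] res 0.0009224963601405728 err ax,ay,z -0.0008175278621490782 -0.004169082239941263 -0.0011603971526508716
[[-0.069  -0.0176 -0.0227]
 [-0.0661 -0.0175 -0.0251]
 [-0.0613 -0.0202 -0.0253]
 [-0.0585 -0.0193 -0.0191]
 [-0.056  -0.0205 -0.0192]
 [-0.052  -0.0162 -0.0202]
 [-0.0499 -0.0182 -0.0178]
 [-0.0468 -0.0167 -0.0169]
 [-0.0424 -0.0207 -0.0148]
 [-0.0385 -0.0157 -0.0129]
 [-0.0363 -0.018  -0.0133]
 [-0.0319 -0.0219 -0.0111]
 [-0.0282 -0.0179 -0.0095]
 [-0.0256 -0.018  -0.0093]
 [-0.0204 -0.0185 -0.006 ]
 [-0.0151 -0.0178 -0.0025]
 [-0.0129 -0.02   -0.0028]
 [-0.0091 -0.0151 -0.001 ]
 [-0.0036 -0.0028  0.0004]
 [-0.0022  0.0142  0.    ]
 [-0.001   0.0186 -0.0012]
 [-0.0003  0.0109 -0.0007]
 [ 0.0377  0.0493 -0.016 ]
 [ 0.0414  0.0431 -0.0148]
 [ 0.0431  0.0397 -0.0131]
 [ 0.0447  0.0421 -0.0278]
 [ 0.0455  0.0394 -0.0129]
 [ 0.046   0.0389 -0.0208]
 [ 0.0468  0.0455 -0.0134]
 [ 0.048   0.037  -0.0185]
 [ 0.0487  0.0457 -0.0367]
 [ 0.0492  0.0377 -0.0313]
 [ 0.0499  0.0382 -0.039 ]
 [ 0.0516  0.0346 -0.0373]
 [ 0.0522  0.0366 -0.0393]
 [ 0.0546  0.0362 -0.039 ]]
ring fit [0.0007 0.0013] 0.013857608970595287 y 0.000586396062282389 52 dy/dx [0.0513 0.0006]
```

The hook sits within 3 mm of where I commanded it, and the ring is within 1 mm of my estimate. Yaw averages about 0.335. Now I'll insert the leg while watching the force.

```bash
sed -i 's/^yw=.32/yw=.335/' h.py; python3 - <<'E'
from bench import *
from h import *
import pickle
np.set_printoptions(precision=3,suppress=True)
e=ey+.0015*ax+.0012*az
go=lambda b,v:move_l(pose(e-b*ay,yw,.35,'A',HK)[0],v,pose(e,yw,.35,'A',HK)[1])
go(.13,.08);go(.06,.08);f0=state()['ft_force']
for b in(.04,.025,.01,0):
    go(b,.05);f=state()['ft_force']-f0;print(b,f)
    if np.linalg.norm(f)>5:break
hold(.2)
d={n:get_image(n) for n in("side","top")};pickle.dump(d,open('im3.pkl','wb'))
a=d['top']['frame'][115:215,150:250];b=d['side']['frame'][135:195,190:250]
cv2.imwrite('pics/z4.png',np.hstack([cv2.resize(a,(400,400)),cv2.resize(b,(400,400))]))
print(state()['time'])
E
```

```text
0.04 [ 0.468 -0.837 -0.046]
0.025 [-0.144  0.052  0.857]
0.01 [-0.074 -0.579  1.432]
0 [-0.663 -0.441  0.082]
19.3333
```

View pics/z4.png

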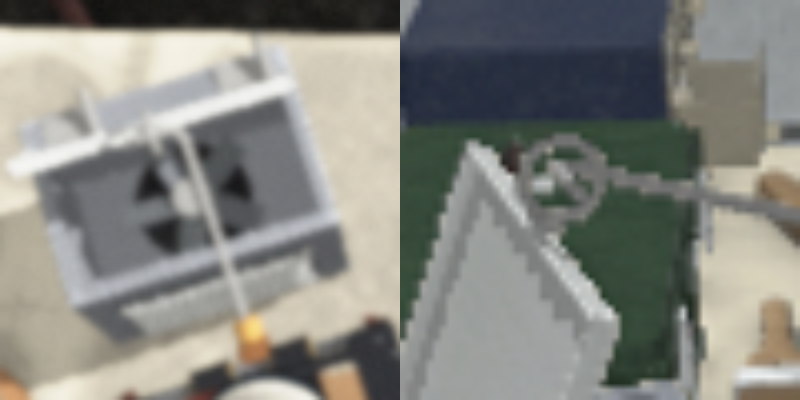

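The side half shows the leg end inside the ring, at (575,185) with the ring centre at (563,180). The top half shows the rod about 20 mm from the ring's plane, so the leg is through. Now I'll swing the flap.

```bash
python3 - <<'E'
from bench import *
from h import *
import pickle
np.set_printoptions(precision=3,suppress=True)
q0=1.188;hin=ey+ax*.1315*np.cos(q0);hin[2]=.188
def tgt(q,p,low=0):return pose(hin+.1315*(-np.cos(q)*ax+np.sin(q)*az)-low*az+.001*az,yw,p,'A',HK)
f0=state()['ft_force']
qs=np.linspace(q0,0,13)[1:]
for i,q in enumerate(qs):
    k=(i+1)/12;P,o=tgt(q,.35+.2*k);move_l(P,.06,o)
    f=state()['ft_force']-f0;print(round(q,2),f,end=' ')
    if np.linalg.norm(f)>15:print('STOP');break
else:
    for low in(.003,.006,.009,.011,.013):
        P,o=tgt(0,.55,low);move_l(P,.03,o);f=state()['ft_force']-f0;print('low',low,f)
        if np.linalg.norm(f)>9:break
hold(.1);s=state();print(s['time'],s['finger_gap'],s['ee_pos'])
d={n:get_image(n) for n in("side","top")};pickle.dump(d,open('im4.pkl','wb'))
a=d['top']['frame'][130:230,160:260];b=d['side']['frame'][160:260,180:280]
cv2.imwrite('pics/z5.png',np.hstack([cv2.resize(a,(400,400)),cv2.resize(b,(400,400))]))
S=cloud(d['side']);v=S-hin;x,y,z=v@ax,v@ay,S[...,2]
m=(x>-.11)&(x<-.005)&(abs(y)<.09)&(z>.17)&(z<.33);print('flap fit z=a x+b',np.polyfit(x[m],z[m],1),m.sum())
E
```

```text
1.09 [-0.826 -0.343  1.454] 0.99 [-0.418 -0.336  0.186] 0.89 [ 0.275 -0.82   0.827] 0.79 [-0.958 -1.134  0.793] 0.69 [ 0.538 -1.244  0.333] 0.59 [-0.377 -0.369  0.93 ] 0.5 [-0.406 -1.277  0.062] 0.4 [-0.694 -0.666  0.813] 0.3 [-0.015 -1.281  1.118] 0.2 [-1.004 -1.145  0.129] 0.1 [-1.329 -0.98   0.296] 0.0 [ 0.07  -0.758  0.334] low 0.003 [ 0.198 -1.231 -0.089]
low 0.006 [ 0.714 -1.804  0.989]
low 0.009 [-0.134 -0.519  1.622]
low 0.011 [2.74  1.734 4.933]
low 0.013 [4.67  3.261 6.595]
25.3417 0.021640193034260537 [0.495 0.083 0.057]
flap fit z=a x+b [-0.001  0.189] 1282
```

View pics/z5.png

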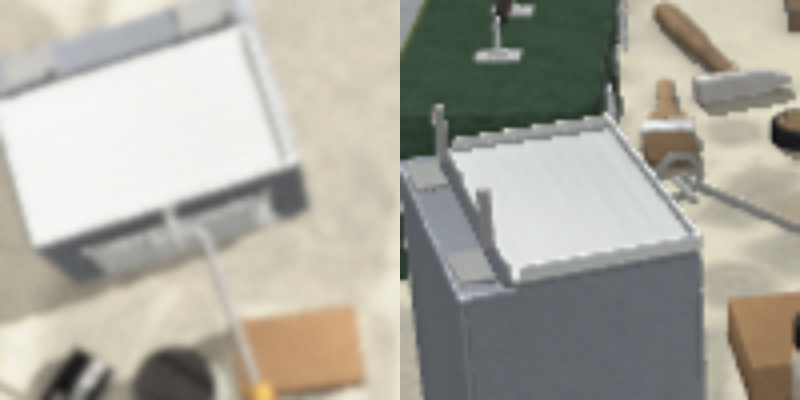

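The slope fit gives about 0 and both views show the flap lying flat with the hook still in the ring. Pressing met the firm stop. I'll hold, centre the leg, unhook, and carry the pole back over its original spot to check how it sits in the grip.

```bash
python3 - <<'E'
from bench import *
from h import *
import pickle
np.set_printoptions(precision=3,suppress=True)
q0=1.188;hin=ey+ax*.1315*np.cos(q0);hin[2]=.188
hold(.3)
c=hin-.1315*ax+.001*az
go=lambda v,s,p=.55:move_l(*(lambda P:(P[0],s,P[1]))(pose(c+v,yw,p,'A',HK)))
go(.004*ax-.003*az,.03);hold(.1);f0=state()['ft_force'];print(f0)
for b in(.01,.02,.035,.065):
    go(.004*ax-.003*az-b*ay,.05);f=state()['ft_force']-f0;print(b,f)
    if np.linalg.norm(f)>6:break
else:
    go(-.05*ax-.065*ay,.12);go(-.05*ax-.065*ay+.12*az,.15,.2)
    g=np.array([.461,-.174,.015]);move_to(*pose(g+.1*az,.85,0,'A',np.zeros(3)));hold(.3)
    d={n:get_image(n) for n in("side","top")};pickle.dump(d,open('im5.pkl','wb'))
    S=cloud(d['side']);u=np.array([np.cos(.85),np.sin(.85),0]);w=np.array([-u[1],u[0],0]);v=S-(g+.1*az);x,y,z=v@u,v@w,v[...,2]
    m=(x>.06)&(x<.17)&(abs(y)<.012)&(abs(z)<.09);print('rod z(x)',np.polyfit(x[m],z[m],1),'y(x)',np.polyfit(x[m],y[m],1),m.sum(),np.std(z[m]-np.polyval(np.polyfit(x[m],z[m],1),x[m])))
    m=(x>-.095)&(x<-.02)&(abs(y)<.03)&(abs(z)<.05);
    if m.sum()>5:print('handle max z',[(k,z[m&(abs(x-k)<.01)].max()) for k in(-.09,-.07,-.05) if (m&(abs(x-k)<.01)).any()])
    H=hin;v=S-H;m=(v@ax>-.11)&(v@ax<-.005)&(abs(v@ay)<.09)&(S[...,2]>.17)&(S[...,2]<.33);print('flap',np.polyfit((v@ax)[m],S[m][:,2],1))
print(state()['time'],state()['finger_gap'])
E
```

```text
[-0.531  0.279 -1.006]
0.01 [ 0.679 -0.625 -0.651]
0.02 [-0.32  -0.683 -0.009]
0.035 [ 1.309  0.416 -0.314]
0.065 [ 1.054 -1.427 -0.259]
rod z(x) [0.009 0.003] y(x) [-0.01   0.003] 48 0.0016729970557936465
handle max z [(-0.09, np.float64(0.016489439846413753)), (-0.07, np.float64(0.016934480163589935)), (-0.05, np.float64(0.017624371315440965))]
flap [-0.001  0.189]
31.4917 0.021687840471933867
```

The pole is level in the grip with no slip, and the flap is still shut. Laying it down.

```bash
python3 - <<'E'
from bench import *
from h import *
np.set_printoptions(precision=3,suppress=True)
g=np.array([.461,-.174,.015]);Z=np.zeros(3)
move_l(pose(g+.01*az,.85,0,'A',Z)[0],.1);f0=state()['ft_force']
for dz in(.005,.003,.002,.001,0,-.001):
    move_l(pose(g+dz*az,.85,0,'A',Z)[0],.02);f=state()['ft_force']-f0;print(dz,f)
    if f[2]>3:break
gripper_open();hold(.2);move_l(state()['ee_pos']+[0,0,.15],.12);hold(.3)
d=get_image('side');d0=__import__('pickle').load(open('im0.pkl','rb'))
S=cloud(d['side'] if 'side' in d else d);u=np.array([np.cos(.85),np.sin(.85),0]);w=np.array([-u[1],u[0],0]);v=S-g;x,y,z=v@u,v@w,v[...,2]
m=(x>.06)&(x<.17)&(abs(y)<.012)&(z>-.01)&(z<.02);print('rod',np.polyfit(x[m],z[m],1),m.sum())
m=(x>-.09)&(x<.02)&(abs(y)<.015)&(abs(z)<.06);print('handle top z',np.percentile(S[m][:,2],95))
D=cv2.absdiff(d['frame'],d0['side']['frame']).max(-1);print('jar/block/staple diff',(D[232:295,262:310]>40).sum(),(D[195:235,255:325]>40).sum())
s=state();print(s['time'],s['finger_gap'],s['ft_force'])
E
```

```text
0.005 [ 0.199 -0.506  1.332]
0.003 [0.437 0.445 0.355]
0.002 [-0.464 -0.825  0.524]
0.001 [ 0.053 -0.534  1.481]
0 [1.46  1.191 3.986]
rod [-0.013  0.003] 48
handle top z 0.03113546207592681
jar/block/staple diff 32 195
37.0 0.08788330762769274 [ 0.75  -0.718 -0.04 ]
```

```bash
python3 -c "
from bench import *
print(job_done())"
```

```text
the job is handed in; nothing more can be done
None
```

The flap was hooked and swung shut with the hook still in the eye, the pole was unhooked and laid flat at its starting place, and the job was handed in at about 37 s; no verdict came back, and the bystanders were checked only by an image comparison that showed little change.

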